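# Clamp a scale model in its gluing jig

### The job

Push the diner model along the jig's bed until the back of its base sits flush and square against the aluminium fence. Then push the black toggle-clamp handle over past its dead point until it snaps into lock and the rubber pad holds the model down, and move clear. Do not pick anything up or tip the model, and leave the glue bottle, the jar and the wood offcut where they stand.

Things in the scene. Friction and masses are not known exactly. Their poses are not given: they have to be found in the camera images.
- jig: gluing jig screwed to the table: plywood bed, top 18 mm above the table, x = -130 to +80 mm, y = -110 to +200 mm. Origin on the table plane, x towards the fence, y towards the clamp, z up. A steel toggle clamp stands on the bed at x = -10 to 40, y = 95 to 165 mm
- fence (a point): middle of the aluminium fence's front face (facing the jig's -x), 8 mm above the bed, at x = 55, y = 0, z = 26 mm in the jig's frame. The fence is 16 mm high above the bed and reaches 85 mm to either side; axes as the jig's. A crooked model is squared by pushing its front edge at two points, or on the side that lags
- model: scale model of a diner room, loose on the bed, about 0.35 kg: white base slab 110 (x) by 150 (y) by 20 mm high, 45 mm walls round its back right (+x, -y) corner. Origin: centre of the slab's underside, x towards its back wall. Its front (-x) face is a plain 20 mm edge to push on. Starts 20 to 45 mm short of the fence, a little turned; seated, its origin is at x = 0 in the jig's frame
- clamp_handle (a joint): angle of the clamp's handle (rad): 0 = fully open, leaning 0.85 rad from upright to the jig's +y; grows as it is pushed to the jig's -y, about the jig's x. Starts at 0 to 0.2. Moves lightly (1 N) and stays where left until the pad meets the model at about 0.56, then takes up to 5 N at the tip; 0.80 = dead point; past it the sprung pad snaps it on to a stop at 0.93 = locked
- handle_pivot (a point): the handle's pivot, in the clamp, at x = 15, y = 150, z = 60 mm in the jig's frame; axes as the jig's
- handle_tip (a point): outer end of the handle, 116 mm from the pivot: centre of the rounded end of a black grip, 20 mm in diameter and 66 mm long (the end stands out 10 mm more). Height 137 mm when fully open, 175 mm when locked. Push it from its +y side, with the fingertips some 20 to 35 mm lower than this point
- clamp_pad: sprung rubber pad, 18 mm in diameter, on the end of the clamp's bar (hinged at y = 115, z = 75 mm of the jig). Origin on the bar, 44 mm behind the pad's face. Open, the pad's face is at about x = 15, y = 20, z = 75 to 105 mm of the jig, the bar's end up to z = 145: keep the gripper's body clear of them. The bar comes down with the handle; locked, the pad presses on the base with about 6 N
- glue: glue bottle, 34 mm diameter, 85 mm high, upright on the table to the jig's -y side; origin under its centre. To be left alone
- paint_jar: glass jar with steel cap, 42 mm diameter, 48 mm high, on the table to the jig's -y side; origin under its centre. To be left alone
- offcut: wood offcut 30 by 75 by 24 mm, on the table beyond the fence; origin under its centre. To be left alone
Things that resemble listed ones, but are neither listed nor needed, are in the scene too. Of the things that look like the model, the middle-sized one is meant.

How it is judged:
By the outcome, as a careful person would: the job done as asked, in the order asked, and still so for the second after the job is handed in, with the robot touching nothing.
It also fails if it takes over 51 s, if anything falls off the work surface, if the arm or the gripper's body presses on something with over 40 N, if the wrist force passes 120 N, or if a joint passes its speed limit or range.

### The arm

A 6-joint arm with a two-finger parallel gripper is mounted at the origin on the work surface. World frame = base frame: x ahead of the robot, y to its left, z up, the work surface at z = 0. Lengths are in mm, angles in degrees, forces in N, time in s.
With the tool pointing down it reaches from about 300 to 850 mm from the base axis. Payload 4.2 kg.
Tool frame: the origin (TCP) lies between the finger pads; the fingertips stand 19 mm ahead of it and the grasp point (between the pads) is the TCP (env.tips_ahead is the distance from the TCP to the fingertips, in mm); z points along the fingers, y is the direction in which the jaws open and shut (so a half turn about z gives the same grasp; the last joint's range is limited). The gripper opens to 91 mm and grips with 3 to 60 N. Pads are 32 mm wide; open, the fingers measure 118 mm over their backs; the gripper's body (76 mm by 178 mm) begins 60 mm behind the grasp point.
Start: joints at [-74.485, 18.312, 89.639, -0, 72.044, -1.146], TCP at [164.866, -550.872, 232.976] pointing down, gripper open.
Joint ranges: [-177.97, 177.97], [-48.28, 115.42], [12.27, 149.76], [-77.06, 257.06], [2.81, 150.46], [-146.56, 146.56]. Speed limits (degrees/s): [147.25, 147.25, 180, 180, 180, 180].

### API

Orientations are given as [roll, pitch, yaw] about the fixed x, y, z axes, in that order (R = Rz(yaw) Ry(pitch) Rx(roll)).
In Python, from workcell import telemetry, viewer, job_done, env gives the robot as it stands. The module is installed in compiled form; this text tells all that it offers.
- The arm moves only by the shell command python3 -m jog 'ROWS' [FORCE]. ROWS is JSON, a list of rows, each a list of 3 entries, a list of its own where there are three numbers: the shift along the tool's x, y, z in cm, then the turn about the tool's z in degrees, then the opening, from 0 (shut) to 1 (fully open). A call has 1 to 10 rows; each row shifts and turns the pose as measured when the row begins, along the tool's axes as they then stand; what a row does not reach is not made up. A row lasts 1/8 s, in which the tool goes at most 62.5 mm and 10.7 degrees, less where a joint would pass 70% of its speed; a pose out of reach is approached as far as the arm can. A call is refused whole if a number of a shift passes 6.25 or a number of a turn 10.7, either way. A call with a gripper value outside its range is refused whole. The fingers move at their own pace and stop on an object; FORCE is the grip in N (left out, the last holds). Time passes only in rows, so rows that do not move let the fingers close. It gives the time, the measured TCP pose, the force and the opening at its end, in the units of the state.
- telemetry.state(): the state, without advancing time (a new reading comes with each control period).
- viewer.grab_frame(name): name is "side" or "top"; returns a dict with "color" (384x512x3 uint8, red, green, blue), "K" (3x3 intrinsics, pixels), "rvec" (rotation vector, rad) and "tvec" (3), from world to camera coordinates, as OpenCV has them. Camera axes: x right, y down, z forward; pixel columns grow to the right and rows downward; lengths in mm; the calibration is good to about 2 mm. A picture is of the moment at which its call begins. There is no depth.
- job_done(): hands the job in, once; it reports no verdict.
The state is a dict: "time_s": time; "qpos": joint angles; "qvel": joint speeds; "effort": joint torques, N m; "ee_pos": TCP position; "ee_rot": TCP orientation; "force": force on the tool from outside, world axes, zero at the start; "torque": the same for the moment, N m; "gripper_width": finger opening in mm.
Only numpy, scipy, OpenCV 4.12 (cv2) and the standard library are available. Lean on these libraries where they do the work, as an engineer would, in place of code of your own. Each camera call takes 0.05 s, during which the arm holds its last target. There are 200 camera calls.

## Working session

There is one attempt and no reset: what is moved stays moved. The work goes in short steps, Python scripts to look and compute and a shell command to move; the robot and the scene stay as the last step left them, time stands still between calls to the robot, and variables do not carry over. Pictures are saved under pics/ and viewed, about 8 in all and at most 12, crops included, and the job is handed in when it is done.

```bash
mkdir -p pics
cat > h.py <<'E'
import numpy as np, cv2
from workcell import telemetry, viewer, env
def grab(n,fn=None):
    f=viewer.grab_frame(n)
    if fn: cv2.imwrite('pics/'+fn,f['color'][:,:,::-1])
    return f
def ray(f,uv,z):
    R=cv2.Rodrigues(np.array(f['rvec'],float))[0]; t=np.array(f['tvec'],float).ravel()
    uv=np.atleast_2d(np.array(uv,float)); d=np.c_[uv,np.ones(len(uv))]@np.linalg.inv(f['K']).T@R
    c=-R.T@t
    return c+d*((z-c[2])/d[:,2])[:,None]
def proj(f,P):
    return cv2.projectPoints(np.atleast_2d(np.array(P,float)),np.array(f['rvec'],float),np.array(f['tvec'],float),np.array(f['K'],float),None)[0].reshape(-1,2)
E
python3 - <<'E'
from h import *
import pickle
a=grab('top','top0.png'); b=grab('side','side0.png')
pickle.dump((a,b),open('f0.pkl','wb'))
for f in(a,b): 
    R=cv2.Rodrigues(np.array(f['rvec'],float))[0]; print(-R.T@np.array(f['tvec']).ravel(), R[2])
s=telemetry.state(); print(s)
E
```

```text
[ 417.27377965 -147.5695838   973.45371475] [ 0.16284739  0.02167207 -0.98641322]
[ 378.38893005 -726.2924508   888.77241146] [ 0.16376643  0.60517195 -0.77906833]
{'time_s': 0.1, 'qpos': array([-7.44853156e+01,  1.83473803e+01,  8.96980291e+01,  1.62413670e-03,
        7.20449420e+01, -1.14368421e+00]), 'qvel': array([-0.0684368 , -0.06199671, -0.21377293, -0.10080671,  0.03627753,
       -0.01889123]), 'effort': array([-2.88231540e-06, -4.13333988e+01, -2.32510006e+01,  7.28443963e-02,
        4.21827310e-02, -6.13213228e-05]), 'ee_pos': array([ 164.75096955, -550.45717564,  232.21972922]), 'ee_rot': array([-1.79909697e+02, -3.34732978e-03,  1.66578641e+01]), 'force': array([ 0.2974835 , -0.34988335,  0.40651579]), 'torque': array([-0.01495234,  0.007863  ,  0.02197029]), 'gripper_width': 91.10602070690211}
```

View pics/top0.png

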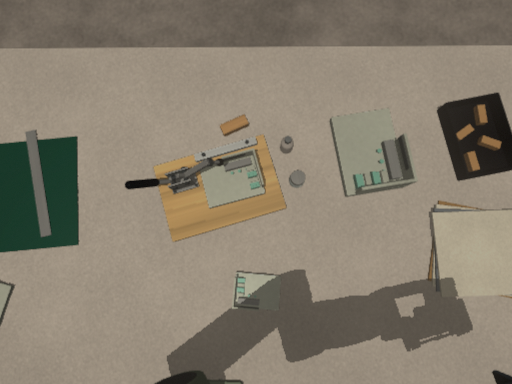

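View pics/side0.png

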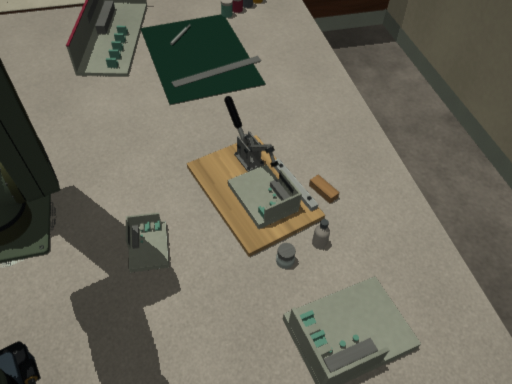

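Run:
```python
from h import *
import pickle
a,b=pickle.load(open('f0.pkl','rb'))
c=a['color'][115:250,110:310]; cv2.imwrite('pics/c_top.png',cv2.resize(c[:,:,::-1],None,fx=4,fy=4,interpolation=cv2.INTER_CUBIC))
def jig(f):
    h=cv2.cvtColor(f['color'],cv2.COLOR_RGB2HSV)
    m=cv2.inRange(h,(8,90,60),(25,255,255)); m=cv2.morphologyEx(m,cv2.MORPH_CLOSE,np.ones((5,5)))
    cs,_=cv2.findContours(m,cv2.RETR_EXTERNAL,cv2.CHAIN_APPROX_NONE)
    return sorted(cs,key=cv2.contourArea)[-1]
for f in(a,b):
    k=cv2.convexHull(jig(f)); P=ray(f,k[:,0,:],18)[:,:2].astype(np.float32)
    r=cv2.minAreaRect(P); print(r); 
    ap=cv2.approxPolyN(k,4)[0] if hasattr(cv2,'approxPolyN') else 0
    print(ap, ray(f,ap,18).round(1))
```

```text
((584.0780639648438, -34.915008544921875), (209.92138671875, 308.9417724609375), 16.80933952331543)
[[286 208]
 [172 242]
 [153 166]
 [263 134]] [[ 527.5 -212.4   18. ]
 [ 438.2   82.9   18. ]
 [ 639.7  142.5   18. ]
 [ 728.4 -152.2   18. ]]
((583.7592163085938, -41.583709716796875), (212.2871856689453, 315.9657897949219), 16.915773391723633)
[[328 216]
 [249 256]
 [185 163]
 [236 143]] [[ 735.5 -159.7   18. ]
 [ 529.2 -222.6   18. ]
 [ 437.5   80.2   18. ]
 [ 580.4  121.3   18. ]]
```

View pics/c_top.png

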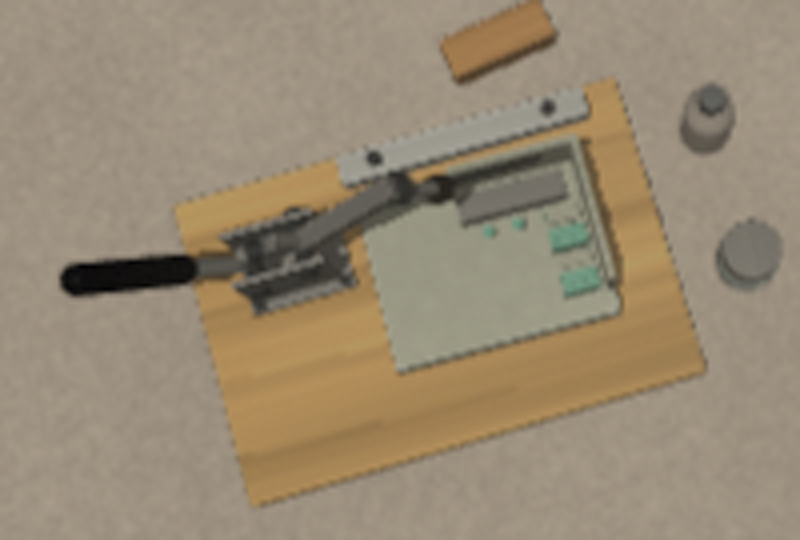

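The middle-sized diner is the one on the jig at about (232,180). The small one is at (258,290) and the large one at (372,150), with a further lookalike at the side view's upper left. The enlarged crop shows the 110x150 slab with walls at its back right corner, on the plywood bed, so it fits. Next I measure its front edge and the handle in the jig frame.

```bash
cat >> h.py <<'E'
YAW=np.radians(16.8); O=np.array([621.,-70.8])
Rj=np.array([[np.cos(YAW),-np.sin(YAW)],[np.sin(YAW),np.cos(YAW)]])
def toj(P): P=np.atleast_2d(np.array(P,float)); return np.c_[(P[:,:2]-O)@Rj,P[:,2:]]
def tow(P): P=np.atleast_2d(np.array(P,float)); return np.c_[P[:,:2]@Rj.T+O,P[:,2:]]
def st():
    s=telemetry.state(); print('t',round(s['time_s'],2),'jig',toj(s['ee_pos']).round(1)[0],'rot',np.round(s['ee_rot'],1),'F',np.round(s['force'],1),'w',round(s['gripper_width'],1)); return s
E
python3 - <<'E'
from h import *
import pickle
a,b=pickle.load(open('f0.pkl','rb'))
q=lambda p:np.array(p)/4+[110-.375,115-.375]
print('front L,R, backL', toj(ray(a,q([(400,373),(612,318),(364,236)]),38)).round(1))
print('fence', toj(ray(a,q([(343,184),(588,118)]),34)).round(1), 'expect 55,+-85')
print('bed', toj(ray(a,q([(252,506),(706,370),(614,78),(176,207)]),18)).round(1))
print('tip', toj(ray(a,q([(75,279)]),140)).round(1))
h=cv2.cvtColor(b['color'],cv2.COLOR_RGB2HSV)
print('handle side, tip px (230,100):', toj(ray(b,[(230,100)],140)).round(1))
for th in (0,.1,.2):
    P=tow([15,150+116*np.sin(.85-th),60+116*np.cos(.85-th)]); print(th,proj(a,P),proj(b,P))
for n,p,z in(('glue',(710,98),85),('jar',(750,245),48),('offcut',(498,40),24)): print(n,toj(ray(a,q([p]),z)).round(1))
st()
E
```

```text
front L,R, backL [[-75.9  80.8  38. ]
 [-80.8 -59.7  38. ]
 [ 17.4  79.6  38. ]]
fence [[ 56.2  84.1  34. ]
 [ 52.6 -83.3  34. ]] expect 55,+-85
bed [[-128.9  197.9   18. ]
 [-128.3 -109.6   18. ]
 [  78.9 -109.2   18. ]
 [  78.   197.4   18. ]]
tip [[ 15.7 237.2 140. ]]
handle side, tip px (230,100): [[ 17.2 227.5 140. ]]
0 [[128.98336037 184.93643763]] [[227.34067033  99.14957793]]
0.1 [[131.09056472 183.31099036]] [[228.90481674  98.36414268]]
0.2 [[133.69858555 181.62570508]] [[230.65934761  98.01907404]]
glue [[  28.2 -156.3   85. ]]
jar [[ -62.3 -157.6   48. ]]
offcut [[125.3 -41.4  24. ]]
t 0.1 jig [-575.4 -327.3  232.2] rot [-179.9   -0.    16.7] F [ 0.3 -0.3  0.4] w 91.1
```

```bash
python3 -m jog '[[[4.35,-3.35,0],0,1],[[4.35,-3.35,0],0,1],[[4.35,-3.35,0],0,1],[[4.35,-3.35,0],0,1],[[4.35,-3.35,0],0,1],[[4.35,-3.35,0],0,1],[[4.35,-3.35,0],0,1],[[4.35,-3.35,0],0,1],[[4.35,-3.35,0],0,1],[[4.35,-3.35,0],0,1]]'; python3 -c "
from h import *;st()"
```

```text
time_s: 1.35
ee_pos: [493.1, -94.1, 229.6]
ee_rot: [-179.7, 0.1, 16.2]
force: [0.2, -0.4, -0.5]
gripper_width: 91.0
t 1.35 jig [-129.2   14.7  229.6] rot [-1.797e+02  1.000e-01  1.620e+01] F [ 0.2 -0.4 -0.5] w 91.0
```

```bash
python3 -m jog '[[[-1.2,0.6,4.5],-0.7,1],[[0,0,5],0,1],[[0,0,5],0,1],[[0,0,3.5],0,1],[[0,0,0],0,1]]'
python3 - <<'E'
from h import *;st()
f=grab('side','s1.png'); g=grab('top'); 
c=np.vstack([cv2.resize(f['color'][110:260,170:350],None,fx=3,fy=3,interpolation=2)[:,:,::-1]]); cv2.imwrite('pics/s1.png',c)
cv2.imwrite('pics/t1.png',cv2.resize(g['color'][115:250,110:310],None,fx=4,fy=4,interpolation=2)[:,:,::-1])
E
```

```text
time_s: 1.98
ee_pos: [486.0, -97.9, 44.6]
ee_rot: [-179.8, -0.1, 17.4]
force: [-0.0, -0.5, -0.1]
gripper_width: 91.4
t 1.98 jig [-137.1   13.    44.6] rot [-1.798e+02 -1.000e-01  1.740e+01] F [-0.  -0.5 -0.1] w 91.4
```

View pics/s1.png

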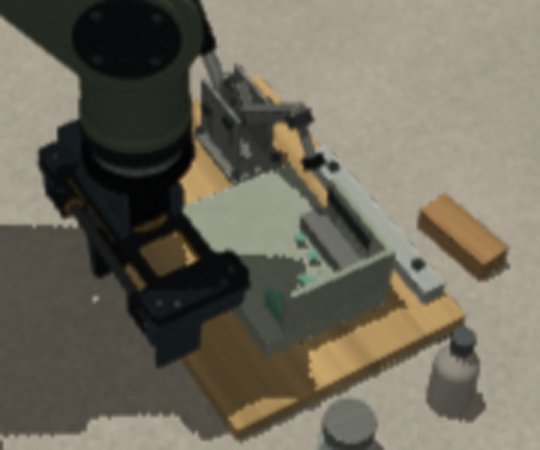

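The gripper stands open in front of the slab with its jaws parallel to the front edge, and the fence and clamp are clear. I'll advance with both fingers pushing.

```bash
python3 -m jog '[[[1.5,0,0.2],0.5,1],[[1.5,0,0],0,1],[[0.5,0,0],0,1]]';python3 -c "
from h import *;st()"; python3 -m jog '[[[0.6,0,0],0,1],[[0.5,0,0],0,1]]';python3 -c "
from h import *;st()"; python3 -m jog '[[[0.5,0,0],0,1],[[0.5,0,0],0,1]]'; python3 -c "
from h import *;st()"
```

```text
time_s: 2.45
ee_pos: [527.7, -88.3, 49.8]
ee_rot: [179.8, -0.9, 16.9]
force: [0.4, -0.8, -0.4]
gripper_width: 91.2
t 2.45 jig [-94.3  10.2  49.8] rot [179.8  -0.9  16.9] F [ 0.4 -0.8 -0.4] w 91.2
time_s: 2.7
ee_pos: [538.4, -84.7, 50.2]
ee_rot: [179.8, -0.8, 16.9]
force: [-1.5, -1.0, 0.9]
gripper_width: 91.3
t 2.7 jig [-83.1  10.5  50.2] rot [179.8  -0.8  16.9] F [-1.5 -1.   0.9] w 91.3
time_s: 2.95
ee_pos: [547.6, -81.7, 50.2]
ee_rot: [179.8, -0.7, 16.9]
force: [-0.8, -0.3, 0.4]
gripper_width: 90.8
t 2.95 jig [-73.4  10.8  50.2] rot [179.8  -0.7  16.9] F [-0.8 -0.3  0.4] w 90.8
```

```bash
python3 -m jog '[[[0.2,0,0.1],0,1],[[0,0,0],0,1]]';python3 - <<'E'
from h import *;st()
f=grab('side'); cv2.imwrite('pics/s2.png',cv2.resize(f['color'][110:260,170:350],None,fx=4,fy=4,interpolation=2)[:,:,::-1])
E
```

```text
time_s: 3.2
ee_pos: [549.8, -81.0, 49.1]
ee_rot: [179.8, -0.7, 16.9]
force: [-1.4, 0.9, -0.1]
gripper_width: 90.7
t 3.2 jig [-71.1  10.8  49.1] rot [179.8  -0.7  16.9] F [-1.4  0.9 -0.1] w 90.7
```

View pics/s2.png

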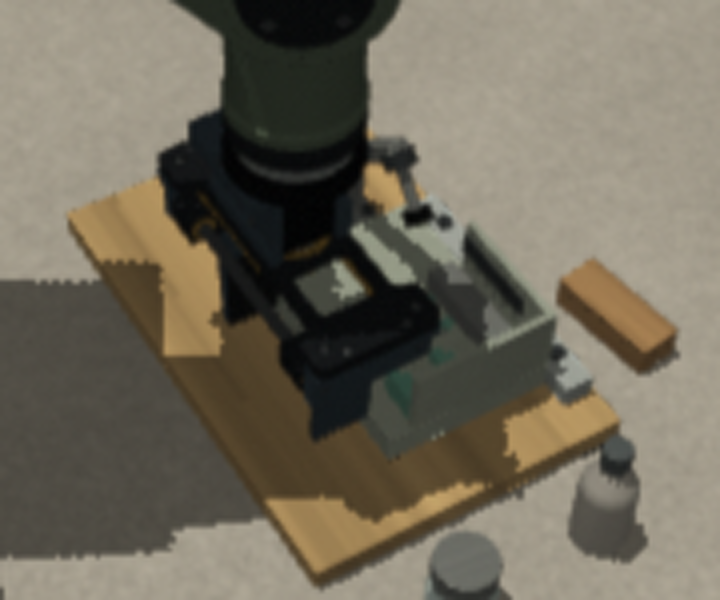

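The model is within millimetres of the fence, its wall hiding most of the fence. I'll push in small steps until the force rises.

```bash
for i in 1 2 3 4; do :; done; python3 -m jog '[[[0.2,0,0],0,1],[[0,0,0],0,1]]' | sed -n '2p;4p'; python3 -m jog '[[[0.2,0,0],0,1],[[0,0,0],0,1]]' | sed -n '2p;4p'; python3 -m jog '[[[0.2,0,0],0,1],[[0,0,0],0,1]]' | sed -n '2,4p'; python3 -c "
from h import *;st();print(telemetry.state()['torque'])"
```

```text
ee_pos: [550.2, -80.8, 49.1]
force: [0.0, -1.3, 0.2]
ee_pos: [550.3, -80.8, 49.1]
force: [-1.1, 0.2, 0.4]
ee_pos: [550.3, -80.8, 49.1]
ee_rot: [179.9, -0.0, 16.9]
force: [-1.0, -0.8, -0.0]
t 4.0 jig [-70.5  10.9  49.1] rot [179.9  -0.   16.9] F [-1.  -0.8 -0. ] w 91.0
[-0.14607019  0.20186338 -0.09417234]
```

```bash
python3 -m jog '[[[0.4,0,0],0,1]]' | sed -n '2,4p'; python3 -m jog '[[[0.6,0,0],0,1]]' | sed -n '2,4p'; python3 -m jog '[[[0.6,0,0],0,1]]' | sed -n '2,4p'; python3 -c "
from h import *;st();print(telemetry.state()['torque'])"
```

```text
ee_pos: [550.6, -80.5, 49.0]
ee_rot: [180.0, 0.5, 17.0]
force: [-14.9, -8.6, 12.0]
ee_pos: [550.8, -80.3, 48.9]
ee_rot: [-180.0, 1.2, 17.0]
force: [-18.0, -10.5, 14.2]
ee_pos: [550.9, -80.1, 48.8]
ee_rot: [-179.9, 2.0, 17.1]
force: [-16.9, -8.0, 12.7]
t 4.38 jig [-69.8  11.3  48.8] rot [-179.9    2.    17.1] F [-16.9  -8.   12.7] w 91.0
[-1.79462083  2.72865574 -0.58874978]
```

Blocked at about 20 N, with the resultant between the two fingers (about y=-19), which indicates both are touching and the back is flush. I'll back off, rise, and check.

```bash
python3 -m jog '[[[-1,0,0],0,1],[[-3,0,0],0,1],[[-4,0,-3],0,1],[[-4,0,-4],0,1],[[-4,2,-4],0,0],[[-4,4,-3],0,0],[[-3,5,0],0,0],[[0,0,0],0,0]]' | sed -n '1,5p';  python3 - <<'E'
from h import *;st()
g=grab('top'); f=grab('side')
cv2.imwrite('pics/t3.png',cv2.resize(g['color'][115:250,110:310],None,fx=4,fy=4,interpolation=2)[:,:,::-1])
cv2.imwrite('pics/s3.png',cv2.resize(f['color'][85:260,180:350],None,fx=4,fy=3.4,interpolation=2)[:,:,::-1])
import pickle; pickle.dump((g,f),open('f3.pkl','wb'))
E
```

```text
time_s: 5.38
ee_pos: [372.0, -255.3, 200.3]
ee_rot: [179.4, 0.7, 17.2]
force: [0.9, 1.1, -0.6]
gripper_width: 54.4
t 5.38 jig [-291.7 -104.6  200.3] rot [179.4   0.7  17.2] F [ 0.9  1.1 -0.6] w 54.4
```

View pics/t3.png

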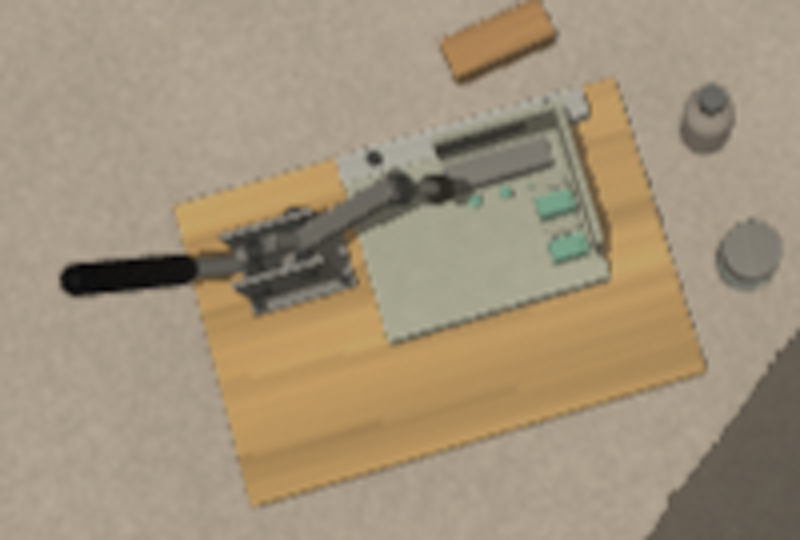

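The model now sits at the fence, its front edge running from crop (390,342) to (607,280). I'll check squareness against the bed edge with fitted lines.

Run:
```python
from h import *
import pickle
g,f=pickle.load(open('f3.pkl','rb'))
# classify slab/bed/table by saturation along lines of constant jig y
sat=cv2.cvtColor(g['color'],cv2.COLOR_RGB2HSV)[:,:,1].astype(np.float32)
def edge(y,x0,x1,z):
    xs=np.linspace(x0,x1,161); uv=proj(g,tow(np.c_[xs,np.full_like(xs,y),np.full_like(xs,z)])).astype(np.float32)
    v=cv2.remap(sat,uv[:,:1],uv[:,1:],cv2.INTER_LINEAR).ravel()
    lo,hi=np.median(v[:20]),np.median(v[-20:]); i=np.argmax(np.abs(v-lo)>np.abs(hi-lo)/2); return xs[i]
for n,ys,r,z in(('model front',range(-50,71,10),(-85,-30),38),('bed front',range(-90,181,15),(-150,-105),18)):
    e=[edge(y,*r,z) for y in ys]; k=np.polyfit(ys,e,1); res=np.array(e)-np.polyval(k,ys); ok=abs(res)<2
    k=np.polyfit(np.array(ys)[ok],np.array(e)[ok],1); print(n,'x0',k[1].round(2),'slope deg',np.degrees(k[0]).round(2),np.round(e,1))
```

```text
model front x0 -56.24 slope deg 0.21 [-56.8 -56.8 -56.1 -56.1 -56.1 -56.1 -56.1 -55.8 -55.8 -56.1 -56.1 -56.1
 -56.5]
bed front x0 -129.65 slope deg -0.08 [-129.2 -129.8 -129.8 -129.5 -129.8 -129.5 -129.5 -129.8 -129.8 -129.5
 -130.  -129.8 -129.8 -130.  -130.  -129.8 -130.  -129.5 -129.8]
```

Front edge at x≈-56 (with about 1–3 mm expected bias from the visible front face) and slope within 0.3°, so it is seated. Now to the +y side of the handle with the fingers shut.

```bash
python3 -m jog '[[[3.1,-3.95,-0.5],0,0],[[3.1,-3.95,-0.5],0,0],[[3.1,-3.95,-0.5],0,0],[[3.1,-3.95,0],0,0],[[3.1,-3.95,0],0,0],[[3.1,-3.95,0],0,0],[[3.1,-3.95,0],0,0],[[3.1,-3.95,0],0,0],[[3.1,-3.95,0],0,0],[[3.1,-4.2,0],0,0]]' >/dev/null;  python3 -c "
from h import *;st()"
```

```text
t 6.72 jig [ 23.6 330.4 205.3] rot [179.8   0.5  18.5] F [ 1.1 -0.1 -0.3] w 0.4
```

```bash
python3 -m jog '[[[-0.8,1,4],1.3,0],[[0,1,3.6],0,0],[[0,0,0],0,0]]' >/dev/null;  python3 - <<'E'
from h import *;st()
f=grab('side'); cv2.imwrite('pics/s4.png',cv2.resize(f['color'][30:230,160:360],None,fx=3,fy=3,interpolation=2)[:,:,::-1])
E
```

```text
t 7.1 jig [ 16.5 321.3 125.8] rot [-180.     0.5   18. ] F [ 0.2 -0.   0.1] w 0.5
```

View pics/s4.png

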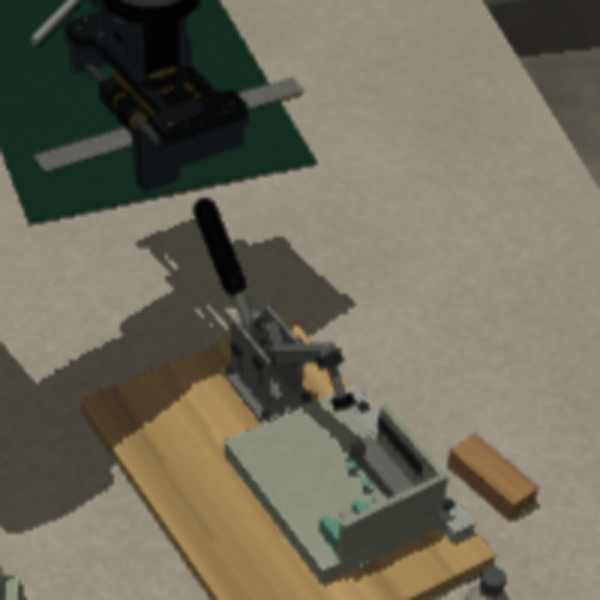

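```bash
python3 -m jog '[[[-0.1,3,0],0.8,0],[[0,2.5,0],0,0],[[0,1,0.0],0,0],[[0,1,-0.8],0,0],[[0,1,-0.7],0,0],[[0,1,-0.7],0,0]]' >/dev/null;  python3 -c "
from h import *;st()"; python3 -m jog '[[[0,1,-0.6],0,0],[[0,1,-0.4],0,0]]' >/dev/null;  python3 -c "
from h import *;st()"
```

```text
t 7.9 jig [ 21.2 234.6 159.8] rot [-179.3   -0.5   17.4] F [-0.6  0.8 -0.3] w 0.1
t 8.15 jig [ 22.2 213.6 171.3] rot [-179.3   -0.6   17.4] F [-0.8  0.3  2.1] w 0.4
```

```bash
python3 -m jog '[[[-0.6,0,0.9],0,0],[[0,0,0],0,0]]' >/dev/null;  python3 - <<'E'
from h import *;st()
f=grab('side'); cv2.imwrite('pics/s5.png',cv2.resize(f['color'][50:230,170:350],None,fx=3,fy=3,interpolation=2)[:,:,::-1])
E
```

```text
t 8.4 jig [ 15.3 212.4 161. ] rot [-179.3   -0.5   17.4] F [-0.7  0.3 -0.6] w 0.3
```

View pics/s5.png

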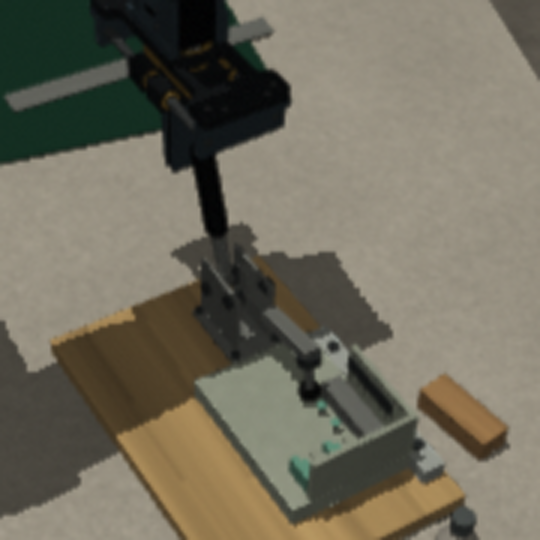

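The handle follows the fingers and the pad is just above the slab. I'll continue over the dead point.

```bash
python3 -m jog '[[[0,0.8,0],0,0],[[0,0.8,-0.1],0,0],[[0,0.8,0],0,0]]' >/dev/null;  python3 -c "
from h import *;st()"; python3 -m jog '[[[0,0.7,0],0,0],[[0,0.7,0],0,0]]' >/dev/null;  python3 -c "
from h import *;st()"
```

```text
t 8.82 jig [ 16.7 188.6 162.6] rot [-179.2   -0.6   17.4] F [-0.9  3.3  1.7] w 0.8
t 9.07 jig [ 16.9 172.8 162.4] rot [-179.3   -0.7   17.4] F [ 0.2  0.1 -0. ] w 0.3
```

```bash
python3 -m jog '[[[0,0.4,0],0,0],[[0,0.3,0],0,0]]' | sed -n 4p;  python3 -c "
from h import *;st()"; python3 -m jog '[[[0,-2,0],0,0],[[0,-5,0],0,0],[[0,-6,0],0,0],[[-3,-5,-2],0,0],[[-5,-3,-2],0,0],[[0,0,0],0,0]]' |sed -n 2p
python3 - <<'E'
from h import *;st()
f=grab('side'); cv2.imwrite('pics/s6.png',cv2.resize(f['color'][70:250,170:350],None,fx=3.3,fy=3.3,interpolation=2)[:,:,::-1])
g=grab('top'); cv2.imwrite('pics/t6.png',cv2.resize(g['color'][115:250,110:310],None,fx=4,fy=4,interpolation=2)[:,:,::-1])
import pickle; pickle.dump((g,f),open('f3.pkl','wb'))
for th in(.6,.8,.93):
    P=tow([15,150+116*np.sin(.85-th),60+116*np.cos(.85-th)]); a=proj(g,P)[0]; b=proj(f,P)[0]; print(th,((a-[110,115])*4).round(),((b-[170,70])*3.3).round())
E
```

```text
force: [-0.3, 0.5, -0.4]
t 9.32 jig [ 16.6 164.  161.7] rot [-179.3   -0.6   17.4] F [-0.3  0.5 -0.4] w 0.3
ee_pos: [445.2, 276.2, 202.8]
t 10.07 jig [-68.  383.  202.8] rot [-179.2   -0.5   17.4] F [ 0.5 -0.6  0.2] w 0.5
0.6 [154. 239.] [229. 103.]
0.8 [192. 226.] [245. 118.]
0.93 [218. 219.] [256. 130.]
```

View pics/s6.png

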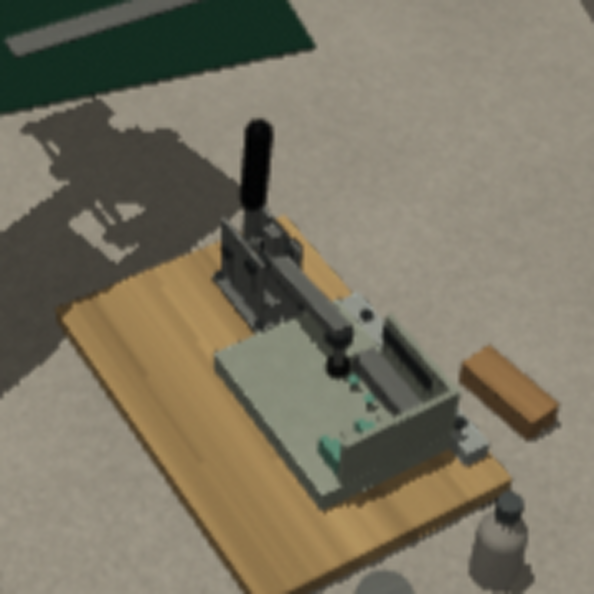

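View pics/t6.png

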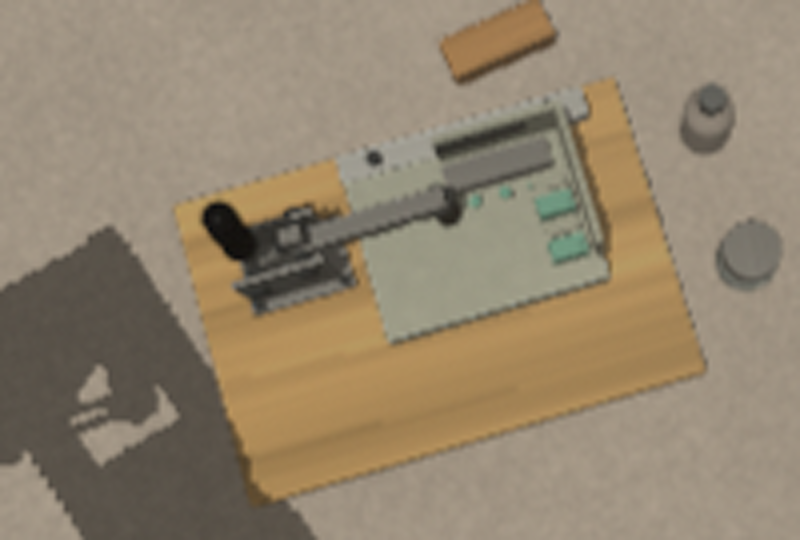

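The handle tip is at (220,218) in the top crop and (258,132) in the side crop. Both match the locked angle of 0.93, predicted at (218,219) and (256,130). The pad is down on the slab, and the model, glue bottle, jar and offcut haven't moved, so I'm handing in.

```bash
python3 -c "
from workcell import job_done; print(job_done())"
```

```text
the job is handed in; nothing more can be done
None
```

The model is seated against the fence and the clamp is locked. I handed the job in at about 10 s with the arm clear.

- **Seating:** I pushed the model's front edge with both open fingers until it stopped at about 20 N. The push force lay between the two fingers, which points to a flush, square fit.
- **Squareness check:** In the top view the front edge read x = -56 mm, against an ideal of -55. It was 0.2° to 0.3° off the bed edge, which is within what the image can resolve. I did not see the line between fence and base directly at high resolution, so flushness rests on the push force and this edge fit.
- **Clamp:** I pushed the handle over with the fingers shut. Resistance reached about 3 N and then dropped to zero past the dead point. Both cameras put the handle tip where an angle of 0.93 (locked) would be, to within a pixel, and the pad is down on the base.
- **Other items:** The model had not shifted after clamping. The glue bottle, jar and offcut look unmoved in the last picture. No check failed.

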